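# Slide the top spray-out board off its stack

## Task

Lift the clear dust cover off the stack of paint sample boards and stand it, right way up, on the dark mat. Then slide the top (red) board sideways off the stack onto the green plate, without picking it up, until it lies flat, wholly on the green plate and square with it. The two boards below must stay where they are, and the other things on the bench must be left alone.

Things in the scene. Friction and masses are not known exactly. Their poses are not given: they have to be found in the camera images.
- rig: The fixed stand on the bench, 112 mm (x) by 192 mm (y). Origin on the bench, z up. The stack of boards stands in it, centred at y = -50 mm on a 6 mm sole with an 18 mm high cheek at each x end; the green plate is centred at y = +40 mm. On the other side of the stack is a grey ledge 12 mm wide (y from -98 to -86 mm), 34 mm high like the plate.
- green_plate_top (a point): Centre of the upper face of the stand's green plate: 112 mm (x) by 108 mm (y), flat, no rims, 34 mm above the bench, axes parallel to the stand's. It is 90 mm from the middle of the stack, on its +y side; its near edge is 4 mm from the boards, and its face is 2 mm lower than the blue board's upper face, so that the red board slides over onto it.
- mat_top (a point): Centre of the upper face of the fixed black rubber mat on the bench, 124 mm (x) by 110 mm (y), 4 mm thick. The mat and the stand change places from start to start.
- board_top_center (a point): Centre of the top board of the stack: loose wooden board with a red painted face, 84 mm (x) by 64 mm (y) by 15 mm thick, about 80 g. In the stack its underside is 36 mm and its red face 51 mm above the bench. Axes about parallel to the stand's; z up. With the cover away all its edges are free to touch.
- board_mid_center (a point): Centre of the middle board, blue, same size, upper face 36 mm above the bench, loose, below the red board. There are about 4 mm between its long edges and the plate and ledge.
- board_low_center (a point): Centre of the lowest board, yellow, same size, upper face 21 mm above the bench, loose, below the blue board.
- cover_grip (a point): Centre of the orange grip bar on top of the clear dust cover. The bar is 14 mm thick (x), 56 mm long (y) and 29 mm high, on a 3 mm foot 24 mm wide. This point is 45 mm above the cover's lower rim. At the start the cover stands over the stack with its rims on the near edge of the green plate and on the grey ledge: rim 34 mm, this point 79 mm above the bench.
- cover: The dust cover: a loose clear box open below, outside 104 mm (x) by 82 mm (y) by 27 mm high without the bar, walls 3 mm, about 150 g; origin at the centre of its lower rim, z up. Over the stack its inside is about 7 mm above the red face and 5 to 7 mm wider than the board on each side.
- board_top: The red top board itself; origin at the centre of its underside, 7.5 mm below its centre.
- tin: Small round tin of touch-up paint, 62 mm across, 74 mm high, loose; a bystander. Origin: centre of its underside.
- gauge: Black hand-held film gauge lying flat, 105 x 62 x 26 mm, loose; a bystander. Origin: centre of its underside.
- cup: Small spray-gun cup with yellow-green lid and dark blue collar, 73 mm across, 120 mm high, loose; a bystander. Origin: centre of its underside.
- marker: White marker pen with a blue cap, 128 mm long, 18 mm thick, loose; a bystander. Origin: centre of its underside.

How it is judged (in metres and radians):
On the way:
1. the cover stands right way up on the dark mat, released (horizontal distance between cover_grip and mat_top below 0.03 m and z of cover_grip in the frame of mat_top between 0.04 and 0.049 m and angle between cover_grip's own z axis and vertical below 0.06 rad and contact force between the fingers and cover below 0.1 N), for 0.2 s.
At the end, for the whole second after the job is handed in: Red board flat and at rest on the green plate: centre within 22 mm (y) and 15 mm (x) of the plate's centre, square within 0.2 rad. Cover upright and released on the dark mat, its middle within 30 mm of the mat's. Blue and yellow boards within 6 mm of where they were (all of step 1 and x of board_top_center in the frame of green_plate_top between -0.015 and 0.015 m and y of board_top_center in the frame of green_plate_top between -0.022 and 0.022 m and z of board_top_center in the frame of green_plate_top between 0.004 and 0.011 m and angle between the x axis of board_top_center and the x axis of green_plate_top, either way round below 0.2 rad and linear speed of each of board_top, cover below 0.01 m/s and distance of each of board_mid_center, board_low_center from where it was at the start of the episode below 0.006 m); the robot touches nothing.
It fails at once if the red board is picked up (raised more than 15 mm) or tipped (height (world z) of board_top_center above 0.0585 m or angle between board_top_center's own z axis and vertical above 0.3 rad).
It fails at once if the blue or the yellow board is shifted by more than 6 mm (distance of any of board_mid_center, board_low_center from where it was at the start of the episode above 0.006 m).
It fails at once if a bystander (tin, film gauge, cup, marker) is moved by more than 20 mm (distance of any of tin, gauge, cup, marker from where it was at the start of the episode above 0.02 m).
It also fails if it takes over 51 s, if anything falls off the work surface, if the arm or the gripper's body presses on something with over 40 N, if the wrist force passes 120 N, or if a joint passes its speed limit or range.

## Robot

A 6-joint arm with a two-finger parallel gripper is mounted at the origin on a cart in front of the work surface, level with it; the furniture and walls round the work are solid. World frame = base frame: x ahead of the robot, y to its left, z up, the work surface at z = 0. Lengths are in m, angles in degrees, forces in N, time in s.
With the tool pointing down it reaches from about 0.325 to 0.85 m from the base axis. Payload 15.5 kg.
Tool frame: the origin (TCP) lies midway between the tips of the shut fingers; the grasp point (between the pads) lies 19 mm behind it; y points along the fingers, x is the direction in which the jaws open and shut, and the axes are right-handed (so a half turn about y gives the same grasp; the last joint's range is limited). The gripper opens to 91 mm and grips with 3 to 60 N. Pads are 32 mm wide; open, the fingers measure 118 mm over their backs; the gripper's body (76 mm by 178 mm) begins 60 mm behind the grasp point.
Start: joints at [70.789, 28.281, 77.091, -0, 74.628, -5.472], TCP at [0.148, 0.607, 0.214] pointing down, gripper open.
Joint ranges: [-166.48, 166.48], [-47.26, 123.95], [12.59, 153.08], [-70.14, 250.14], [6.76, 159.57], [-176.63, 176.63]. Speed limits (degrees/s): [108.29, 108.29, 147.25, 172.46, 172.46, 172.46].

## Interface

Orientations are given as a 3x3 rotation matrix whose columns are the frame's x, y, z axes.
In Python, from bench import ctrl gives the robot as it stands. The module is installed in compiled form; this text tells all that it offers. Calls block until the motion is done:
- ctrl.goto(position, orientation): joint-space move of the TCP to a pose.
- ctrl.move_l(position, vel=0.15, ori=None, contact_N=None): straight line of the TCP; ori=None keeps the orientation; vel is the mean speed in m/s. With contact_N (N) it stops when the force on the tool has changed by that much, and returns True; else False.
- ctrl.movej(angles): joint-space move.
- ctrl.command_gripper(opening): opening from 0.0 (shut) to 1.0 (fully open); the grip force is fixed at half the most; returns when the fingers have stopped.
- ctrl.sleep(seconds).
- ctrl.ik(position, orientation): joint angles nearest the present ones, or None.
- ctrl.read_camera(name): name is "scene" or "top" or "wrist"; returns the picture (480x640x3 uint8, blue, green, red); there is no depth.
- ctrl.camera_params(name): a dict with "fx", "fy", "cx", "cy" (pixels), "pose" (4x4, takes a point from camera to world coordinates); the wrist camera has in their place "T_tool_cam" (4x4, takes a point from camera to tool coordinates, whose origin is the TCP and whose axes are the tool frame's). Camera axes: x right, y up, looking along -z (the intrinsics and any distortion apply to the point x, -y, -z); pixel columns grow to the right and rows downward; lengths in m; the calibration is good to about 2 mm. A picture is of the moment at which its call begins: read the wrist's pose just before it. camera_params takes no time and is no camera call.
A pose or a line that the arm cannot do raises ctrl.MotionError and nothing moves.
- ctrl.sign_off(): hands the job in, once; it reports no verdict.
Readings, each from a call of its own:
- ctrl.current_t(): time.
- ctrl.current_q(): joint angles.
- ctrl.current_dq(): joint speeds.
- ctrl.current_effort(): joint torques, N m.
- ctrl.current_tool_pos(): TCP position.
- ctrl.current_eef_rot(): TCP orientation.
- ctrl.current_contact_force(): force on the tool from outside, world axes, zero at the start.
- ctrl.current_wrist_torque(): the same for the moment, N m.
- ctrl.current_grip_width(): opening from 0.0 (shut) to 1.0 (fully open).
Only numpy, scipy, OpenCV 4.12 (cv2) and the standard library are available. Lean on these libraries where they do the work, as an engineer would, in place of code of your own. Each camera call takes 0.05 s, during which the arm holds its last target.

## Working session

There is one attempt and no reset: what is moved stays moved. The work goes in short steps, each a Python script; the robot and the scene stay as the last script left them, time stands still between calls to the robot, and variables do not carry over. Pictures are saved under pics/ and viewed, and the job is handed in when it is done.

```bash
mkdir -p pics; python3 - <<'E'
from bench import ctrl
import cv2
print(ctrl.current_t())
for n in ("scene","top","wrist"):
    p=ctrl.camera_params(n);print(n,{k:(v.round(4).tolist() if hasattr(v,'round') and hasattr(v,'tolist') else v) for k,v in p.items()})
print(ctrl.current_tool_pos(),ctrl.current_eef_rot())
for n in ("scene","top","wrist"):
    cv2.imwrite(f"pics/{n}0.png",ctrl.read_camera(n))
E
```

```text
0.0
scene {'fx': 503.17668778183787, 'fy': 503.17668778183787, 'cx': 320.8955908258783, 'cy': 238.40424857343132, 'pose': [[0.8787, 0.2464, -0.4088, 0.0513], [-0.4767, 0.4082, -0.7786, -1.2162], [-0.0249, 0.879, 0.4762, 0.6517], [0.0, 0.0, 0.0, 1.0]]}
top {'fx': 575.5549742505887, 'fy': 575.5549742505887, 'cx': 316.9774438515648, 'cy': 234.76834874659883, 'pose': [[-0.0148, 0.9904, -0.1377, 0.3843], [-0.9997, -0.0121, 0.0205, -0.2465], [0.0187, 0.138, 0.9903, 1.288], [0.0, 0.0, 0.0, 1.0]]}
wrist {'fx': 365.1642317367533, 'fy': 365.1642317367533, 'cx': 318.38377808123187, 'cy': 243.8378005214589, 'T_tool_cam': [[1.0, 0.0007, 0.0003, -0.0009], [0.0001, 0.2451, -0.9695, -0.17], [-0.0007, 0.9695, 0.2451, 0.0673], [0.0, 0.0, 0.0, 1.0]]}
[0.14831666 0.60676133 0.2133229 ] [[ 2.37535838e-01 -4.31285514e-04 -9.71378680e-01]
 [ 9.71377995e-01 -1.16225908e-03  2.37536186e-01]
 [-1.23143961e-03 -9.99999232e-01  1.42863073e-04]]
```

View pics/scene0.png

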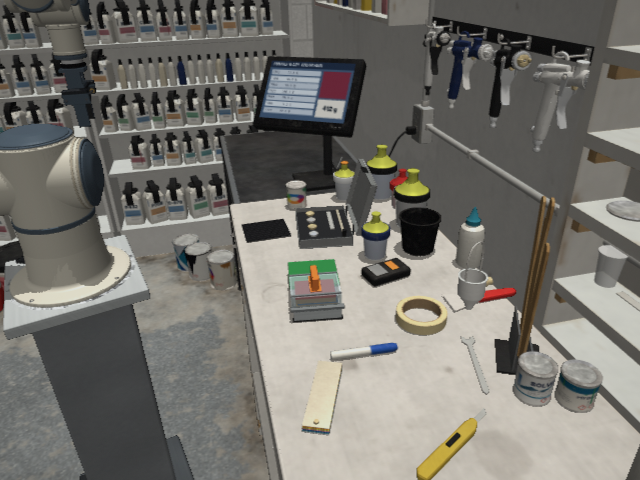

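View pics/top0.png

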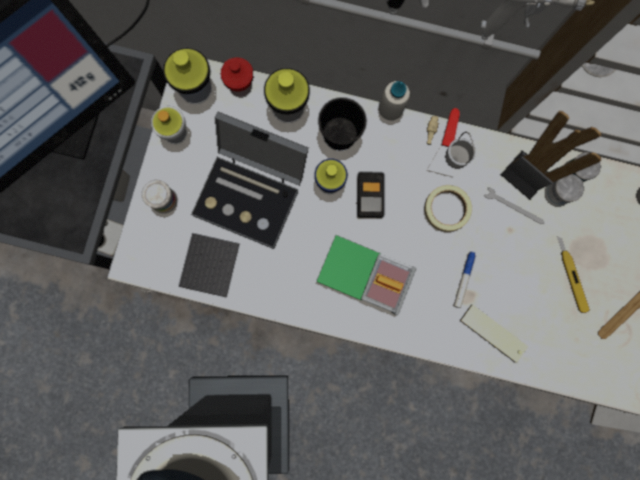

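View pics/wrist0.png

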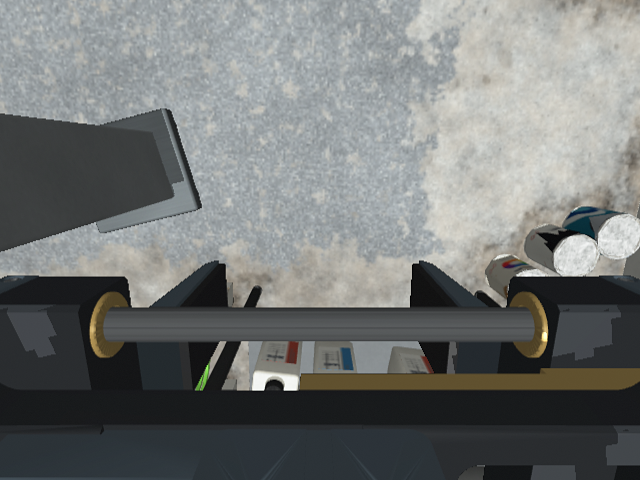

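The top view shows the mat at about (210,264), the green plate at (348,267) and the cover's orange bar at (389,283). The tin is at (157,195), the cup at (331,177), the gauge at (371,195) and the marker at (465,280).

```bash
cat > h.py <<'E'
from bench import ctrl
import cv2, numpy as np
def campose(n):
    p=ctrl.camera_params(n)
    if n=="wrist":
        T=np.eye(4);T[:3,:3]=ctrl.current_eef_rot();T[:3,3]=ctrl.current_tool_pos()
        return p,T@np.array(p["T_tool_cam"])
    return p,np.array(p["pose"])
def snap(n,name=None):
    p,T=campose(n); im=ctrl.read_camera(n)
    if name: cv2.imwrite(f"pics/{name}.png",im)
    return im,p,T
def ray(px,p,T,z):
    px=np.atleast_2d(px).astype(float)
    K=np.array([[p["fx"],0,p["cx"]],[0,p["fy"],p["cy"]],[0,0,1]])
    d=np.array(p.get("dist",np.zeros(5)),float)
    u=cv2.undistortPoints(px.reshape(-1,1,2),K,d).reshape(-1,2)
    c=np.c_[u[:,0],-u[:,1],-np.ones(len(u))]@T[:3,:3].T
    o=T[:3,3]; s=(z-o[2])/c[:,2]
    return o+s[:,None]*c
def proj(P,p,T):
    c=(np.atleast_2d(P)-T[:3,3])@T[:3,:3]
    return np.c_[p["cx"]+p["fx"]*c[:,0]/-c[:,2], p["cy"]-p["fy"]*c[:,1]/-c[:,2]]
def big(mask):
    cs,_=cv2.findContours(mask.astype(np.uint8),cv2.RETR_EXTERNAL,cv2.CHAIN_APPROX_NONE)
    return sorted(cs,key=cv2.contourArea)[::-1]
def rect(c,p,T,z):
    P=ray(c.reshape(-1,2),p,T,z)[:,:2]
    (x,y),(w,h),a=cv2.minAreaRect((P*1000).astype(np.float32))
    return np.array([x,y])/1000,(w,h),a
def hsv(im): return cv2.cvtColor(im,cv2.COLOR_BGR2HSV)
def rng(im,lo,hi): return cv2.inRange(hsv(im),np.array(lo),np.array(hi))>0
E
python3 - <<'E'
from h import *
p,T=campose("top"); im=cv2.imread("pics/top0.png")
print([k for k in p])
print("green",rect(big(rng(im,(50,120,60),(70,255,255)))[0],p,T,.034))
for c in big(rng(im,(10,150,120),(22,255,255)))[:5]: print("or",cv2.boundingRect(c),rect(c,p,T,.0935))
m=np.zeros(im.shape[:2],bool); m[225:300,170:250]=True
c=big((im.max(2)<90)&m)[0]; print("mat",cv2.boundingRect(c),rect(c,p,T,.004))
p,T=campose("scene"); im=cv2.imread("pics/scene0.png")
print("green",rect(big(rng(im,(50,120,60),(70,255,255)))[0],p,T,.034))
m=np.zeros(im.shape[:2],bool); m[210:250,235:295]=True
c=big((im.max(2)<60)&m)[0]; print("mat",cv2.boundingRect(c),rect(c,p,T,.004))
E
```

```text
['fx', 'fy', 'cx', 'cy', 'pose']
green (array([ 0.48670493, -0.33827716]), (99.13087463378906, 106.88919830322266), 66.50276184082031)
or (375, 275, 28, 17) (array([ 0.44744785, -0.4183808 ]), (55.36375427246094, 19.381061553955078), 67.3362045288086)
or (363, 183, 17, 8) (array([ 0.65253802, -0.38756134]), (34.24293518066406, 15.195404052734375), 89.38526916503906)
or (158, 111, 11, 10) (array([0.81298303, 0.05558673]), (21.49936294555664, 20.09008026123047), 89.54130554199219)
mat (179, 234, 60, 63) (array([ 0.49851877, -0.03101288]), (107.3648681640625, 121.50785064697266), 76.67830657958984)
green (array([ 0.49788947, -0.31579959]), (52.417232513427734, 108.09353637695312), 66.55265045166016)
mat (242, 219, 49, 23) (array([ 0.49834314, -0.03106979]), (109.23855590820312, 120.21815490722656), 76.43985748291016)
```

```bash
cat >> h.py <<'E'
def R(yaw_deg):
    a=np.radians(yaw_deg);c,s=np.cos(a),np.sin(a)
    return np.array([[c,0,-s],[s,0,c],[0,-1,0]])
E
python3 - <<'E'
from h import *
th=np.radians(70.8); 
ctrl.goto([.42*np.cos(th),.42*np.sin(th),.26],ctrl.current_eef_rot())
print(ctrl.current_q(),ctrl.current_t())
th=np.radians(-43)
ctrl.goto([.42*np.cos(th),.42*np.sin(th),.26],R(-23.4))
print(ctrl.current_q(),ctrl.current_t())
ctrl.goto([.452,-.41,.22],R(-23.4))
print(ctrl.current_q(),ctrl.current_t(),ctrl.current_contact_force())
snap("wrist","w1")
E
```

```text
[ 6.26671334e+01  8.66004080e+00  9.98300626e+01 -2.66509291e-03
  7.14915759e+01 -1.35862464e+01] 1.0167
[-5.10945812e+01  8.55821696e+00  9.99963734e+01  7.03162618e-03
  7.14449814e+01 -2.77553237e+01] 3.7917
[-4.77953450e+01  2.67226628e+01  7.88953182e+01 -3.77457763e-03
  7.44339511e+01 -2.44241764e+01] 4.5917 [-0.60042262  0.55230262 -0.83546465]
```

View pics/w1.png

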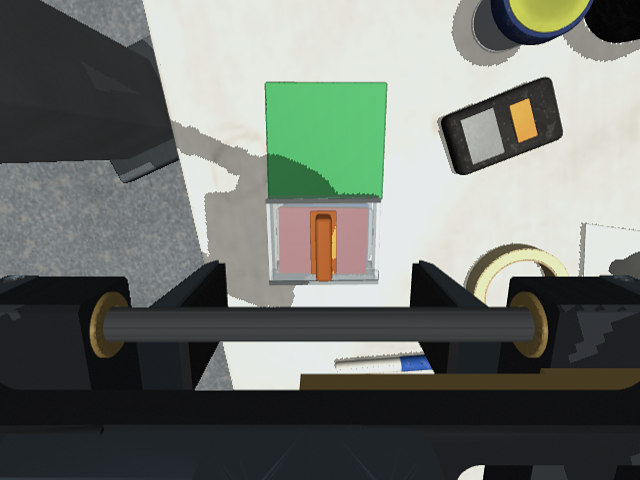

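The wrist view shows the green plate at columns 266-386, rows 82-199, still partly hidden by the cover's rim. The orange bar is at columns 311-335, rows 210-281, with the red board visible through the cover. Next I measure these.

```bash
python3 - <<'E'
from h import *
im=cv2.imread("pics/w1.png");p,T=campose("wrist")
c=big(rng(im,(50,90,40),(75,255,255)))[0]; print(cv2.boundingRect(c)); ctr,wh,a=rect(c,p,T,.034);print("green",ctr,wh,a)
P=ray([(266,82.5),(386.5,82.5)],p,T,.034); d=P[1]-P[0];print("far edge",P[:,:2],np.degrees(np.arctan2(d[1],d[0])),np.linalg.norm(d))
yaw=np.arctan2(d[1],d[0]); ya=np.array([-np.sin(yaw),np.cos(yaw)]); mid=P.mean(0)[:2]
print("plate centre",mid-.054*ya,"stack",mid-.144*ya)
for c in big(rng(im,(5,150,60),(20,255,255)))[:2]: print("or",cv2.boundingRect(c),rect(c,p,T,.0935))
cv2.imwrite("pics/w1z.png",cv2.resize(im[190:300,250:400],None,fx=5,fy=5))
E
```

```text
(265, 82, 122, 117)
green [ 0.48910645 -0.34190991] (104.24935150146484, 111.25082397460938) 66.06226348876953
far edge [[ 0.46042851 -0.27285784]
 [ 0.5605744  -0.31624273]] -23.423075522323717 0.10913958704030392
plate centre [ 0.48903551 -0.34410039] stack [ 0.45325894 -0.42668391]
or (310, 211, 26, 70) (array([ 0.45244901, -0.41963144]), (59.96371078491211, 20.723918914794922), 67.21281433105469)
or (509, 98, 28, 45) (array([ 0.6342207 , -0.38878793]), (29.225440979003906, 15.692267417907715), 88.02588653564453)
```

View pics/w1z.png

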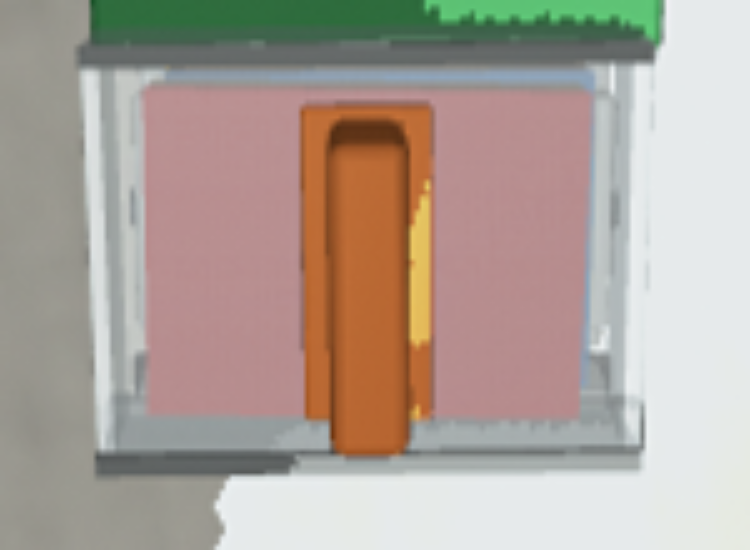

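```bash
python3 - <<'E'
from h import *
p,T=campose("wrist")
P=ray([(316.4,219.),(331.6,219.),(316.4,281.),(331.6,281.)],p,T,.0935)
print(P[:,:2],P.mean(0),np.linalg.norm(P[0]-P[1]),np.linalg.norm(P[0]-P[2]))
d=P[:2].mean(0)-P[2:].mean(0);print(np.degrees(np.arctan2(d[1],d[0]))-90)
q=ctrl.current_q()
for z in (.055,.06,.065): print(ctrl.ik([.4525,-.4205,z],R(-23.4)))
print(ctrl.ik([.4985,-.031,.03],R(-13.4)))
E
```

```text
[[ 0.45690251 -0.39619072]
 [ 0.46840186 -0.40117343]
 [ 0.43532469 -0.44581336]
 [ 0.44732953 -0.45101563]] [ 0.45198965 -0.42354829  0.0935    ] 0.012532447418611578 0.05411107668262889
-23.209473239661747
[-4.84374920e+01  3.81782869e+01  8.70578668e+01 -2.54444375e-14
  5.47638462e+01 -2.50374920e+01]
[-4.84374920e+01  3.77884261e+01  8.68689088e+01 -2.54444375e-14
  5.53426651e+01 -2.50374920e+01]
[-4.84374920e+01  3.74019903e+01  8.66739603e+01 -2.54444375e-14
  5.59240494e+01 -2.50374920e+01]
[-1.04117759e+01  3.40817986e+01  1.05190306e+02 -2.54444375e-14
  4.07278956e+01  2.98822408e+00]
```

```bash
python3 - <<'E'
from h import *
p,T=campose("top")
for z in (.03,.1,.15): print(z,ray([(195,205),(275,243),(222,155),(303,185),(217,115),(305,150),(155,195)],p,T,z)[:,:2].round(3).tolist())
t0=ctrl.current_t()
ctrl.command_gripper(.5)
r=ctrl.move_l([.452,-.4235,.10],vel=.15,ori=R(-23.4))
r=ctrl.move_l([.452,-.4235,.068],vel=.04,contact_N=4); print(r,ctrl.current_tool_pos())
ctrl.command_gripper(0); print(ctrl.current_grip_width(),ctrl.current_contact_force())
snap("wrist","w2");print(ctrl.current_t())
E
```

```text
0.03 [[0.629, -0.003], [0.542, -0.18], [0.743, -0.062], [0.672, -0.243], [0.836, -0.05], [0.752, -0.248], [0.653, 0.085]]
0.1 [[0.615, -0.017], [0.533, -0.184], [0.723, -0.072], [0.656, -0.243], [0.811, -0.061], [0.732, -0.248], [0.638, 0.067]]
0.15 [[0.606, -0.027], [0.527, -0.186], [0.708, -0.08], [0.644, -0.243], [0.793, -0.069], [0.717, -0.248], [0.627, 0.054]]
False [ 0.4521001  -0.42362811  0.06816603]
0.14794333523950134 [-1.84470218  1.82327535  2.38626115]
8.0083
```

View pics/w2.png

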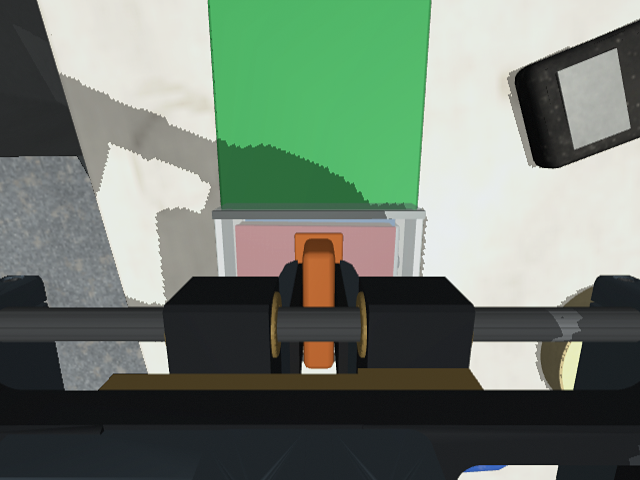

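The bar sits between the fingers (columns 303-335), and the grip width of 13.5 mm fits the 14 mm bar. I'll lift and carry.

```bash
python3 - <<'E'
from h import *
ctrl.move_l([.452,-.4235,.15],vel=.08)
print(ctrl.current_grip_width(),ctrl.current_contact_force(),ctrl.current_t())
ctrl.move_l([.485,-.20,.15],vel=.2,ori=R(-18))
ctrl.move_l([.4985,-.031,.15],vel=.2,ori=R(-13.4))
ctrl.move_l([.4985,-.031,.06],vel=.12)
snap("scene","s3")
r=ctrl.move_l([.4985,-.031,.035],vel=.03,contact_N=3)
print(r,ctrl.current_tool_pos(),ctrl.current_contact_force(),ctrl.current_t())
snap("scene","s4")
E
```

```text
0.15146050968186475 [-0.13368889 -0.7599547  -2.35384361] 9.1833
True [ 0.49820696 -0.03092907  0.03777925] [ 0.28710309 -1.23111736  0.94939368] 13.1083
```

View pics/s4.png

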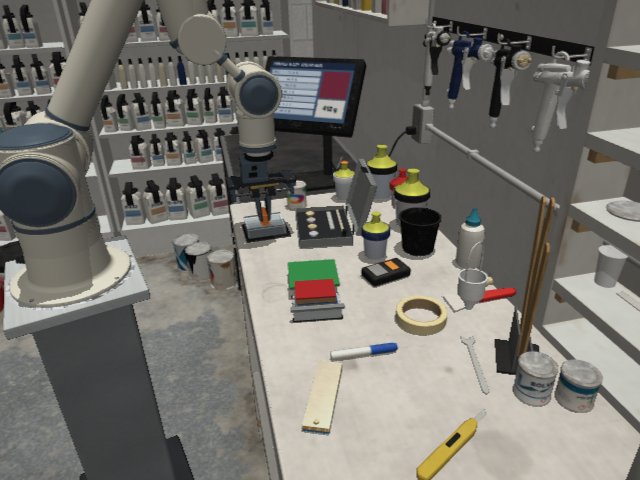

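The cover is on the mat at about (264,228), and contact came at the expected height. The red board is left at (316,291). I'll release, retreat and look.

```bash
python3 - <<'E'
from h import *
ctrl.command_gripper(.5)
print(ctrl.current_contact_force())
ctrl.move_l([.4985,-.031,.15],vel=.15)
ctrl.move_l([.47,-.031,.22],vel=.2)
snap("wrist","w5"); snap("top","t5");print(ctrl.current_t())
im=cv2.imread("pics/t5.png")
E
```

```text
[ 0.27700812 -0.76961257  0.22655105]
15.3417
```

View pics/w5.png

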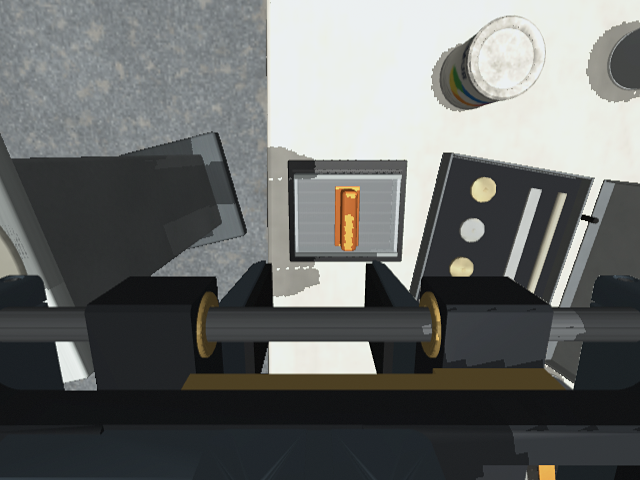

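View pics/t5.png

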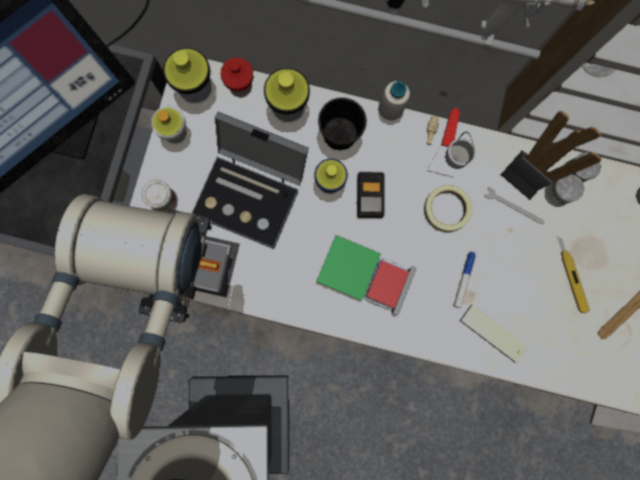

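The cover is square on the mat: in the wrist view the cover spans columns 293-405, rows 173-258 within the mat at 289-407, rows 160-262. The red board is exposed, so I go over to measure it.

```bash
python3 - <<'E'
from h import *
ctrl.move_l([.44,-.25,.22],vel=.3,ori=R(-20))
ctrl.move_l([.445,-.43,.20],vel=.25,ori=R(-23.4))
im,p,T=snap("wrist","w6");print(ctrl.current_t())
ctrl.command_gripper(.45)
g=big(rng(im,(50,90,40),(75,255,255)))[0]; print("green",cv2.boundingRect(g),rect(g,p,T,.034))
m=rng(im,(0,150,80),(6,255,255))|rng(im,(172,150,80),(180,255,255))
r=big(m)[0]; print("red",cv2.boundingRect(r),rect(r,p,T,.051))
im=cv2.imread("pics/t5.png");p,T=campose("top")
g=big(rng(im,(50,90,40),(75,255,255)))[0]; print("green",cv2.boundingRect(g),rect(g,p,T,.034))
m=rng(im,(0,150,80),(8,255,255))|rng(im,(172,150,80),(180,255,255)); m[:,450:]=0;m[:200]=0
r=big(m)[0]; print("red",cv2.boundingRect(r),rect(r,p,T,.051))
E
```

```text
17.15
green (259, 52, 131, 129) (array([ 0.48885248, -0.34270612]), (105.9659194946289, 110.76598358154297), 66.61996459960938)
red (274, 188, 96, 72) (array([ 0.45074429, -0.42464191]), (63.99589157104492, 83.93394470214844), 65.92832946777344)
green (317, 236, 63, 64) (array([ 0.48603625, -0.34028369]), (105.89815521240234, 109.37714385986328), 66.61882781982422)
red (403, 273, 4, 4) (array([ 0.46777365, -0.45911295]), (3.832001209259033, 8.806914329528809), 61.568565368652344)
```

View pics/w6.png

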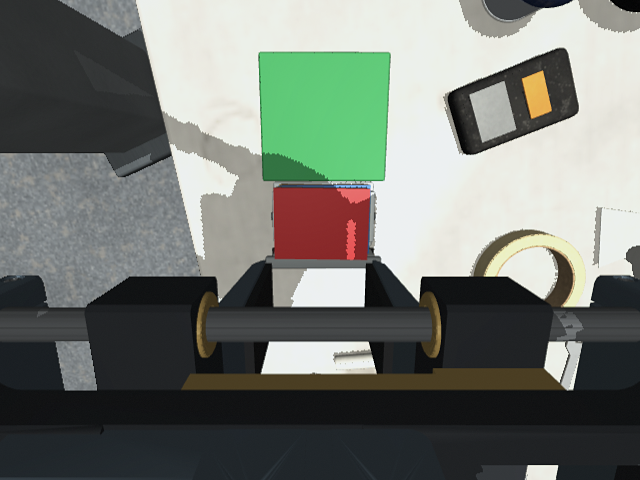

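```bash
cat >> h.py <<'E'
C=np.array([.4883,-.3427]); A=np.radians(-23.4)
def W(x,y,z):
    return [C[0]+np.cos(A)*x-np.sin(A)*y, C[1]+np.sin(A)*x+np.cos(A)*y, z]
def S(P): 
    d=np.asarray(P)[:2]-C; return np.array([np.cos(A)*d[0]+np.sin(A)*d[1],-np.sin(A)*d[0]+np.cos(A)*d[1]])*1000
def redmask(im): return rng(im,(0,150,80),(6,255,255))|rng(im,(172,150,80),(180,255,255))
E
python3 - <<'E'
from h import *
ctrl.move_l(W(-.002,-.160,.10),vel=.2,ori=R(-23.4))
r=ctrl.move_l(W(-.002,-.160,.0405),vel=.1,contact_N=5); print(r,ctrl.current_tool_pos())
r=ctrl.move_l(W(-.002,-.130,.0405),vel=.05,contact_N=6); print(r,ctrl.current_contact_force(),ctrl.current_t())
im,p,T=snap("wrist","w7")
c=big(redmask(im))[0];x=rect(c,p,T,.051);print(cv2.boundingRect(c),x,S(x[0]))
snap("scene","s7")
E
```

```text
False [ 0.42322348 -0.48900968  0.04107418]
False [ 0.34794939 -0.04975856  0.34368288] 19.6917
(214, 117, 196, 148) (array([ 0.4544834 , -0.41510596]), (63.65614700317383, 83.77542114257812), 66.56123352050781) [ -2.2794694  -79.88109397]
```

View pics/w7.png

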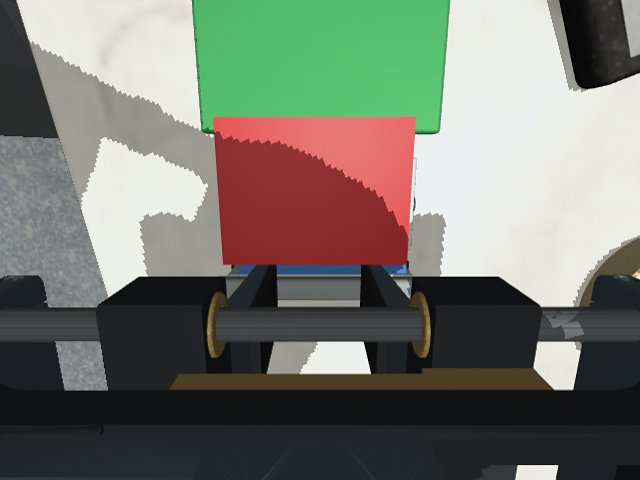

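View pics/s7.png

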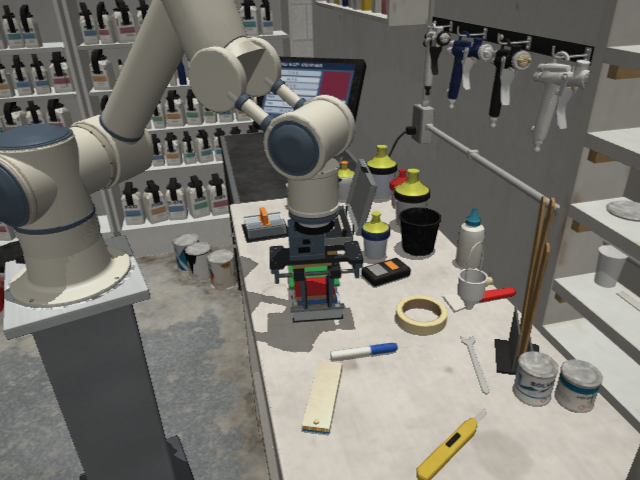

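The red board (columns 214-415, rows 117-265) has slid 10 mm squarely and blue is visible behind it. The board's centre runs 50 mm ahead of the TCP, so I continue to TCP -50.

```bash
python3 - <<'E'
from h import *
for y in (-.09,-.052):
    r=ctrl.move_l(W(-.002,y,.0405),vel=.04,contact_N=6); print(r,ctrl.current_contact_force(),ctrl.current_t(),ctrl.current_tool_pos())
    im,p,T=snap("wrist","w8_%d"%(-y*1000))
    c=big(redmask(im))[0];x=rect(c,p,T,.050);print(cv2.boundingRect(c),x,S(x[0]))
    if r: break
E
```

```text
False [ 0.1125353  -0.52229947 -0.3605377 ] 20.9417 [ 0.45063284 -0.42455674  0.04043716]
(215, 118, 194, 148) (array([ 0.47021436, -0.3793681 ]), (64.03416442871094, 84.26915740966797), 66.10504913330078) [ -2.03552416 -40.83499674]
False [ 0.14174893  0.06374854 -0.69298018] 22.0917 [ 0.46579329 -0.38980298  0.04052214]
(215, 119, 195, 146) (array([ 0.48526172, -0.3442475 ]), (63.281837463378906, 83.28446960449219), 66.53871154785156) [-2.17381128 -2.62687003]
```

```bash
cd pics; python3 -c "
import cv2,numpy as np
cv2.imwrite('w8.png',cv2.resize(np.hstack([cv2.imread('w8_90.png'),cv2.imread('w8_52.png')]),(800,300)))"
```

```text
(no output)
```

View pics/w8.png

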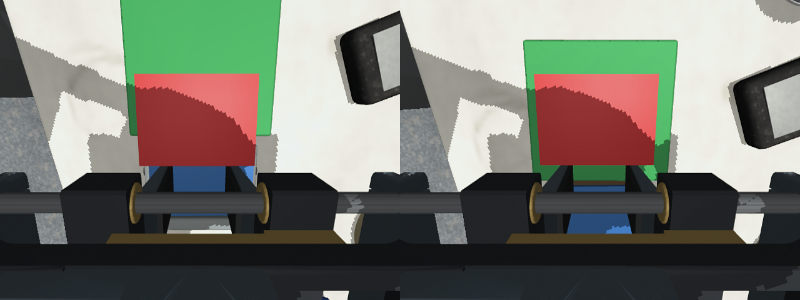

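Red is now fully on green (right half: red at 534-660, green at 524-677) and about 3 mm short of centre. I back off, lift, and take the final checks.

```bash
python3 - <<'E'
from h import *
ctrl.move_l(W(-.002,-.07,.0405),vel=.08)
ctrl.move_l(W(-.002,-.07,.20),vel=.2)
ctrl.move_l(W(0,-.03,.24),vel=.2)
im,p,T=snap("wrist","w9")
c=big(redmask(im))[0];x=rect(c,p,T,.049);print("red",cv2.boundingRect(c),x,S(x[0]))
g=rng(im,(50,90,40),(75,255,255))|redmask(im);c=big(g)[0];x=rect(c,p,T,.034);print("plate",x,S(x[0]))
c=big(rng(im,(100,120,40),(125,255,255)));print([(cv2.boundingRect(k),rect(k,p,T,.036)) for k in c[:3]])
ctrl.move_l([.33,-.22,.30],vel=.3)
im,p,T=snap("top","t9")
for z,k in ((.0635,0),):
    m=rng(im,(10,150,120),(22,255,255)); m[:,300:]=0
    for c in big(m)[:2]: print("bar",cv2.boundingRect(c),rect(c,p,T,.0635))
print(ctrl.current_t())
E
```

```text
red (272, 162, 86, 65) (array([ 0.48529919, -0.34429517]), (62.14335250854492, 83.96414184570312), 65.81761932373047) [-2.12048646 -2.65573463]
plate (array([ 0.48893362, -0.34242709]), (105.570068359375, 110.75952911376953), 66.61639404296875) [0.47312736 0.50210374]
[((278, 245, 80, 57), (array([ 0.4540451 , -0.42481625]), (63.47716522216797, 84.82076263427734), 66.61759185791016)), ((471, 12, 91, 94), (array([ 0.70680579, -0.30518231]), (81.45063781738281, 79.8980484008789), 3.0464468002319336)), ((498, 104, 1, 1), (array([ 0.68097882, -0.33586362]), (0.0, 0.0), 0.0))]
bar (192, 258, 27, 13) (array([ 0.49524173, -0.03243502]), (56.8292350769043, 19.075965881347656), 76.7047348022461)
bar (158, 111, 11, 10) (array([0.82375024, 0.06320586]), (21.97361183166504, 20.59457778930664), 89.54060363769531)
24.875
```

View pics/w9.png

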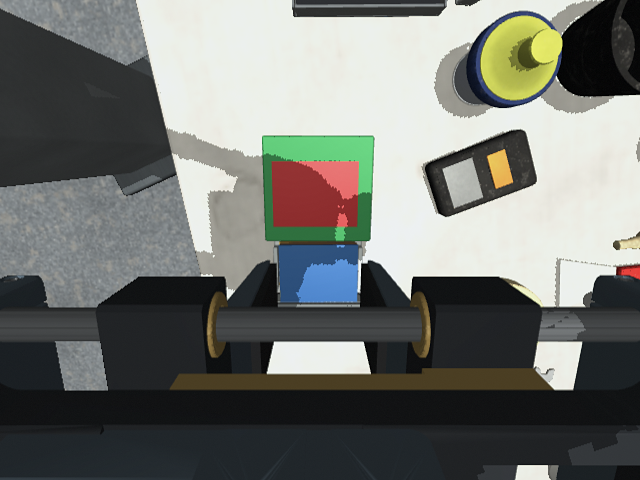

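View pics/t9.png

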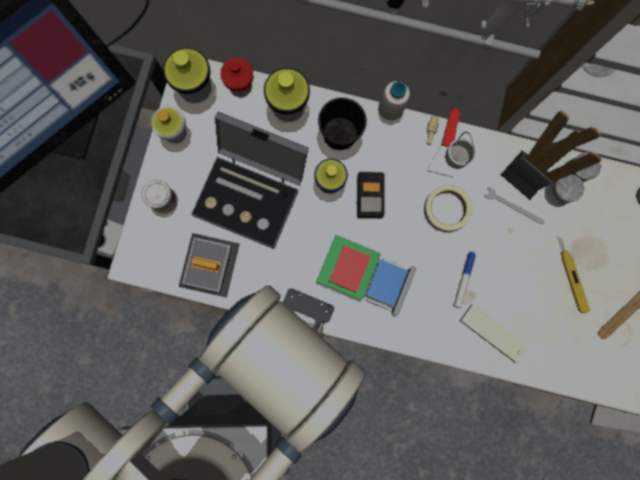

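The red board (272-358, 162-227) lies inside the green plate, and blue is still in its place. The cover is on the mat and the bystanders haven't moved, so I hand in.

```bash
python3 - <<'E'
from bench import ctrl
print(ctrl.sign_off(),ctrl.current_t())
E
```

```text
the job is handed in; nothing more can be done
the job is handed in; nothing more can be done
```

I lifted the cover by its grip bar and stood it on the mat. Then I slid the red board onto the green plate with the two fingertips and handed the job in about 25 s into the 51 s limit; no verdict was reported.

What the last pictures showed:
- **Red board:** about 2–3 mm from the plate's centre in both x and y, and turned by about 1° from it. It lies wholly on the green.
- **Cover:** upright and released, with its bar about 4 mm from the mat's centre.
- **Blue board:** its measured centre is within about 2 mm of where the stack was expected to stand and is square with the stand. I could not see the yellow board well enough to measure it.
- **Bystanders:** the tin, gauge, cup and marker look unmoved in the top view; I compared them by eye and did not measure them.

The plate's position differed by about 3–4 mm between the top and wrist cameras. I used the wrist value, and the difference is well inside the tolerances. The contact-force change stayed small throughout the push and never reached the 6 N stop.

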